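# Clear the knife off the toaster and start it

### The job

Somebody left the butter knife lying across the toaster's slots: lift it off and lay it flat on the breadboard, setting it down rather than dropping it. Then push the toaster's red lever all the way down until it catches and stays down by itself. Leave the loaf and the other breakfast things where they are.

Things in the scene. Friction and masses are not known exactly. Their poses are not given: they have to be found in the camera images.
- toaster: cream two-slot toaster, fixed to the table, 300 (x) x 170 (y) x 172 (z) mm; origin: centre of its underside. The slots run along its x; its -x end face (towards the robot) carries the lever in the middle. Bread slices stand in the slots, just below the top, and go down with the lever
- lever_top (a point): centre of the top face of the toaster's red lever knob, which is 34 (toaster x) x 46 (y) x 14 mm thick; this point is 27 mm out from the toaster's end face (10 mm free gap between knob and face), 168 mm above the table when up; it moves straight down with the lever
- lever (a joint): lever travel in m: 0 = up (sprung up), 0.050 = lowest stop; a catch snaps in at about 0.045, and when let go the lever then stays at about 0.044. Pushing takes about 5 to 15 N
- knife: butter knife 210 mm long lying flat across the top of the toaster; origin: its balance point, on the underside, in the handle. Its x runs along the knife towards the blade tip, z up. Wooden handle 22 mm wide, 16 mm thick, from x = -85 to +25 mm; steel blade 24 mm wide, 4 mm thick, from x = 25 to 125 mm; about 60 g
- board: pale wooden breadboard, fixed to the table, 360 (x) x 240 (y) x 18 (z) mm; origin: centre of its underside. The loaf stands on its far third (board x about 80 to 170 mm); the rest is free
- mug: white mug, 82 mm wide, 92 mm high, with a handle; to be left alone; origin: centre of its underside
- jam: amber jam jar, 68 mm wide, 100 mm high; to be left alone; origin: centre of its underside
- sugar: blue sugar bowl, 90 mm wide, 60 mm high; to be left alone; origin: centre of its underside
- butter: white lidded butter dish, 180 x 110 x 78 mm; to be left alone; origin: centre of its underside
- plate: blue side plate, 140 mm wide; to be left alone; origin: centre of its underside
- eggcup: small yellow egg cup, 50 mm wide, 60 mm high; to be left alone; origin: centre of its underside
- loaf: brown loaf, 90 x 120 x 80 mm, standing on the far (+x) end of the breadboard; to be left alone; origin: centre of its underside
Not all that is in view belongs to the job. What is meant by the knife is not orange or purple, and is the larger of those in its own colour.

How it is judged:
By the outcome, as a careful person would: the job done as asked, in the order asked, and still so for the second after the job is handed in, with the robot touching nothing.
It also fails if it takes over 58 s, if anything falls off the work surface, if the arm or the gripper's body presses on something with over 40 N, if the wrist force passes 120 N, or if a joint passes its speed limit or range.

### The arm

A 6-joint arm with a two-finger parallel gripper is mounted at the origin on the work surface. World frame = base frame: x ahead of the robot, y to its left, z up, the work surface at z = 0. Lengths are in m, angles in rad, forces in N, time in s.
With the tool pointing down it reaches from about 0.425 to 0.925 m from the base axis. Payload 12.5 kg.
Tool frame: the origin (TCP) lies midway between the tips of the shut fingers; the grasp point (between the pads) lies 19 mm behind it (pinch_z is the distance from the TCP to the grasp point, in m); z points along the fingers, y is the line along which they close (so a half turn about z gives the same grasp; the last joint's range is limited). The gripper opens to 85 mm and grips with 20 to 120 N. Pads are 22 mm wide; open, the fingers measure 114 mm over their backs; the gripper's body (76 mm by 85 mm) begins 54 mm behind the grasp point. The pads swing forward as they close: fully open they stand 13 mm farther back than shut.
Start: joints at [-1.297, 0.491, 1.559, -0, 1.092, -0.106], TCP at [0.232, -0.58, 0.2] pointing down, gripper open.
Joint ranges: [-3.1, 3.1], [-0.84, 2.19], [0.05, 2.79], [-1.13, 4.28], [0.06, 2.93], [-2.69, 2.69]. Speed limits (rad/s): [2.22, 2.22, 2.79, 3.14, 3.14, 3.14].

### API

Orientations are given as a unit quaternion [w, x, y, z].
In Python, from cell import movep, servo_line, goto_joints, gripper_to, hold, ik, sense, read_camera, camera_model, MotionError, hand_in, recognise, pinch_z gives the robot as it stands. Calls block until the motion is done:
- movep(position, orientation): joint-space move of the TCP to a pose.
- servo_line(position, attitude=None, rate=0.15, until_force=None): straight line of the TCP; attitude=None keeps the orientation; rate is the mean speed in m/s. With until_force (N) it stops when the force on the tool has changed by that much, and returns True; else False.
- goto_joints(angles): joint-space move.
- gripper_to(opening): opening from 0.0 (shut) to 1.0 (fully open); the grip force is fixed at half the most; returns when the fingers have stopped.
- hold(seconds).
- ik(position, orientation): joint angles nearest the present ones, or None.
- sense(): the state.
- read_camera(name): name is "scene" or "top" or "wrist"; returns the picture (384x512x3 uint8, blue, green, red); there is no depth.
- camera_model(name): a dict with "K" (3x3 intrinsics, pixels), "world_from_camera" (4x4, takes a point from camera to world coordinates); the wrist camera has in their place "T_tool_cam" (4x4, takes a point from camera to tool coordinates, whose origin is the TCP and whose axes are the flange's). Camera axes: x right, y up, looking along -z (the intrinsics and any distortion apply to the point x, -y, -z); pixel columns grow to the right and rows downward; lengths in m; the calibration is good to about 2 mm. A picture is of the moment at which its call begins: read the wrist's pose just before it. camera_model takes no time and is no camera call.
A pose or a line that the arm cannot do raises MotionError and nothing moves.
- hand_in(): hands the job in; it is judged then, once.
Trained networks look in the newest picture that a camera, given by its name, has taken for a name from the list of things; names that differ only in an ending like _2 or _b are one class to them, and where a whole thing is asked for, a point or a joint stands for the part that bears it (a point fixed in the world has none). Each returns a list of dicts, best first, with "score" (0 to 1); they miss things now and then, are a little off and sometimes report something else, mostly with a low value. They report only what shows in the picture. A call takes as long as a camera call. They do not tell look-alikes from the thing itself.
- recognise(name, camera): "box" ([centre column, centre row, width, height] in pixels, round what is visible of it).
The state is a dict: "clock": time; "joint_pos": joint angles; "joint_velocities": joint speeds; "joint_efforts": joint torques, N m; "ee_pos": TCP position; "ee_rot": TCP orientation; "contact_force": force on the tool from outside, world axes, zero at the start; "wrist_torque": the same for the moment, N m; "grip_width": opening from 0.0 (shut) to 1.0 (fully open); "gripper_force": force on a finger pad.
Only numpy, scipy, OpenCV 4.12 (cv2) and the standard library are available. Lean on these libraries where they do the work, as an engineer would, in place of code of your own. Each camera call takes 0.05 s, during which the arm holds its last target. There are 200 camera calls.

## Working session

There is one attempt and no reset: what is moved stays moved. The work goes in short steps, each a Python script; the robot and the scene stay as the last script left them, time stands still between calls to the robot, and variables do not carry over. Pictures are saved under pics/ and viewed, at most 10 in all, crops included, and the job is handed in when it is done.

```bash
mkdir -p pics; ls; python3 - <<'E'
from cell import *
import cv2,numpy as np
np.set_printoptions(precision=4,suppress=True)
for c in("scene","top"):
    im=read_camera(c); cv2.imwrite(f"pics/{c}1.png",im)
    m=camera_model(c);print(c,m)
    for n in("knife","toaster","lever_top","board"):
        print(n,[(np.round(d["box"],1).tolist(),round(d["score"],2)) for d in recognise(n,c)[:5]])
print(camera_model("wrist"),pinch_z,sense())
a=cv2.imread("pics/scene1.png")
E
```

```text
pics
scene {'K': array([[370.0365,   0.    , 257.0686],
       [  0.    , 370.0365, 189.7696],
       [  0.    ,   0.    ,   1.    ]]), 'world_from_camera': array([[ 0.7107, -0.5027,  0.4921,  1.1619],
       [ 0.7033,  0.5198, -0.4849, -0.6751],
       [-0.0121,  0.6907,  0.723 ,  1.0612],
       [ 0.    ,  0.    ,  0.    ,  1.    ]])}
knife [([248.2, 216.8, 62.6, 22.2], 0.96), ([103.9, 264.2, 52.6, 23.3], 0.74), ([260.0, 152.2, 18.4, 21.2], 0.68), ([161.1, 203.2, 36.5, 13.4], 0.52), ([233.4, 213.8, 60.9, 65.3], 0.39)]
toaster [([242.5, 237.7, 93.0, 114.9], 0.94)]
lever_top [([236.0, 214.6, 59.3, 65.2], 0.94)]
board [([311.9, 196.6, 117.1, 74.3], 0.67)]
top {'K': array([[362.065,   0.   , 255.046],
       [  0.   , 362.065, 195.817],
       [  0.   ,   0.   ,   1.   ]]), 'world_from_camera': array([[-0.0219,  0.9966, -0.0792,  0.4008],
       [-0.9998, -0.0219,  0.0001, -0.0197],
       [-0.0017,  0.0792,  0.9969,  1.4938],
       [ 0.    ,  0.    ,  0.    ,  1.    ]])}
knife [([302.5, 163.2, 52.0, 28.7], 0.88), ([203.1, 251.0, 12.9, 31.8], 0.62), ([392.0, 245.8, 26.8, 50.7], 0.61),
[... 322 characters left out ...]
.0001,  0.9604,  0.2786,  0.0708],
       [ 1.    , -0.    ,  0.0004, -0.0008],
       [ 0.0004,  0.2786, -0.9604, -0.1737],
       [ 0.    ,  0.    ,  0.    ,  1.    ]])} 0.0187 {'clock': 0.5, 'joint_pos': array([-1.2966,  0.4909,  1.559 ,  0.    ,  1.0917, -0.1056]), 'joint_velocities': array([-0.001 ,  0.0003, -0.0009, -0.0009,  0.0002, -0.0002]), 'joint_efforts': array([ -0.0007, -61.7847, -26.1698,  -0.0001,   0.0006,  -0.0001]), 'ee_pos': array([ 0.2317, -0.5804,  0.1998]), 'ee_rot': array([-0.    ,  0.982 ,  0.1887,  0.    ]), 'contact_force': array([-0.1746,  0.4922,  0.4391]), 'wrist_torque': array([ 0.0046, -0.0205,  0.0035]), 'gripper_force': 0.0, 'grip_width': 0.9930708132920395}
```

View pics/scene1.png

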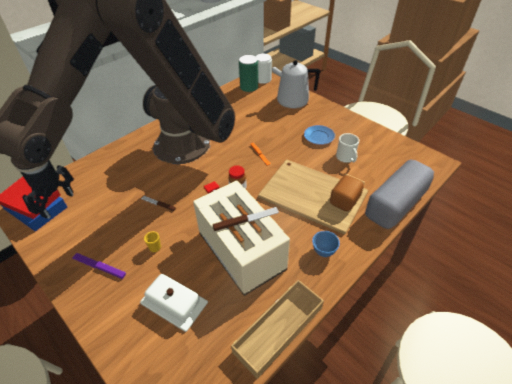

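View pics/top1.png

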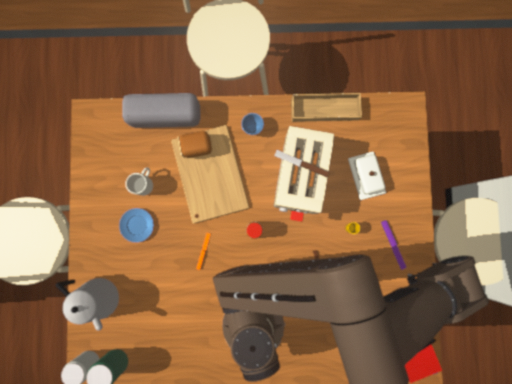

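The pictures show these knife candidates:
- Brown-handled knife on the toaster: scene (247,217), top (302,163).
- Small brown knife on the table: scene (160,203).
- Orange knife: scene (260,152), top (203,251).
- Purple knife: scene (103,264), top (392,246).

I choose the larger brown one on the toaster. The red lever is at scene (211,188), top (297,216). The board is at top (210,173), with the loaf at its far end. I'll check my choice in a close crop of both views.

```bash
python3 - <<'E'
import cv2,numpy as np
a=cv2.imread("pics/scene1.png")[170:280,185:300]; b=cv2.imread("pics/top1.png")[115:225,260:375-0]
f=lambda x:cv2.resize(x[:, :80] if 0 else x,None,fx=3.4,fy=3.4,interpolation=cv2.INTER_CUBIC)
cv2.imwrite("pics/crop1.png",np.hstack([f(a),f(b)]))
E
```

```text
(no output)
```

View pics/crop1.png

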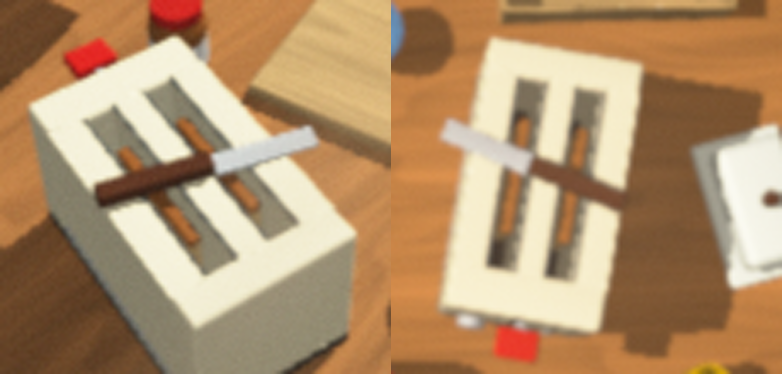

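The close crop confirms it: a brown-handled knife lies across the slots, with the blade tip overhanging towards the board. The red lever is on the near end face. Next I triangulate.

```bash
cat > h.py <<'E'
import numpy as np,cv2
from cell import *
np.set_printoptions(precision=4,suppress=True)
CV=np.diag([1,-1,-1,1.])
def cam(name):
    m=camera_model(name)
    if name=="wrist":
        from scipy.spatial.transform import Rotation as R
        s=sense();T=np.eye(4);T[:3,:3]=R.from_quat(np.roll(s["ee_rot"],-1)).as_matrix();T[:3,3]=s["ee_pos"]
        W=T@m["T_tool_cam"]
    else: W=m["world_from_camera"]
    return m["K"],W
def ray(c,p):
    K,W=c; d=W[:3,:3]@(np.diag([1,-1,-1])@np.linalg.solve(K,[p[0],p[1],1])); return W[:3,3],d/np.linalg.norm(d)
def tri(*cps):
    A=np.zeros((3,3));b=np.zeros(3)
    for c,p in cps:
        o,d=ray(c,p);M=np.eye(3)-np.outer(d,d);A+=M;b+=M@o
    x=np.linalg.solve(A,b); return x,[float(np.linalg.norm(np.cross(x-ray(c,p)[0],ray(c,p)[1]))) for c,p in cps]
def onz(c,p,z):
    o,d=ray(c,p); return o+d*(z-o[2])/d[2]
def proj(c,X):
    K,W=c; q=np.linalg.inv(W)@np.r_[X,1]; q=K@(q[:3]*[1,-1,-1]); return q[:2]/q[2]
def down(yaw): # tool z down, tool x at angle yaw in world
    return np.array([0,np.cos(yaw/2),np.sin(yaw/2),0])
E
python3 - <<'E'
from h import *
S,T=cam("scene"),cam("top")
s=lambda u,v:(185+u/3.4,170+v/3.4); t=lambda u,v:(260+(u-391)/3.4,115+v/3.4)
for n,a,b in [("hend",(97,195),(626,200)),("junc",(212,165),(531,168)),("tip",(316,136),(444,131)),
 ("c-x+y",(177,38),(440,308)),("c-x-y",(30,103),(600,332)),("c+x+y",(355,235),(491,38)),("c+x-y",(196,328),(642,63)),("lever",(91,57),(517,344))]:
    print(n,*tri((S,s(*a)),(T,t(*b))))
for p in [(172,137),(228,127),(248,208),(196,221)]: print("board",onz(T,p,.018))
for p in [(288,160),(366,188),(353,228),(262,195)]: print("boardS",onz(S,p,.018))
for n in("jam","loaf","mug","sugar","butter"):
    print(n,[(onz(T,d["box"][:2],.05),round(d["score"],2)) for d in recognise(n,"top")[:2]])
E
```

```text
hend [ 0.5802 -0.2899  0.1852] [0.0017550545993929494, 0.0017550545993928889]
junc [ 0.6201 -0.1899  0.1728] [0.0031175824942742225, 0.003117582494274231]
tip [ 0.6634 -0.097   0.1704] [0.0030497831369041203, 0.00304978313690403]
c-x+y [ 0.4695 -0.0899  0.1598] [0.0006761323906072226, 0.0006761323906072076]
c-x-y [ 0.4409 -0.2578  0.173 ] [0.0032991375609610113, 0.0032991375609611262]
c+x+y [ 0.7643 -0.1533  0.1677] [0.000543300811047041, 0.0005433008110472327]
c+x-y [ 0.7329 -0.3163  0.1699] [0.0017492039268306547, 0.0017492039268307863]
lever [ 0.4293 -0.1709  0.1633] [0.00174430312791588, 0.0017443031279158626]
board [0.7701 0.3189 0.018 ]
board [0.8071 0.0862 0.018 ]
board [0.4689 0.01   0.018 ]
board [0.4206 0.2226 0.018 ]
boardS [0.4236 0.2387 0.018 ]
boardS [0.7505 0.3265 0.018 ]
boardS [0.8272 0.1275 0.018 ]
boardS [0.4851 0.018  0.018 ]
jam [(array([ 0.3791, -0.0119,  0.05  ]), 0.65), (array([ 0.5515, -0.2133,  0.05  ]), 0.6)]
loaf [(array([0.7312, 0.2178, 0.05  ]), 0.98)]
mug [(array([0.5862, 0.4428, 0.05  ]), 0.87)]
sugar [(array([ 0.8051, -0.0166,  0.05  ]), 0.86)]
butter [(array([ 0.5952, -0.4695,  0.05  ]), 0.7)]
```

```bash
python3 - <<'E'
from h import *
for y in (66.7,-113.3):
    for p in ([.61,-.21,.36],[.61,-.21,.175],[.559,.136,.03],[.43,-.17,.19]):
        print(y,p,ik(p,down(np.radians(y))))
q=down(np.radians(66.7)) if ik([.61,-.21,.36],down(np.radians(66.7))) is not None else down(np.radians(-113.3))
p=sense()["ee_pos"]; servo_line([p[0],p[1],.36],rate=.25)
ims=[]
for k in ([.60,-.23,.36],[.63,-.16,.36]):
    movep(k,q); hold(.2)
    c=cam("wrist"); im=read_camera("wrist"); i=len(ims); ims.append(im)
    cv2.imwrite(f"pics/w{i}.png",im); np.savez(f"w{i}.npz",K=c[0],W=c[1])
    print([(np.round(d["box"],1).tolist(),round(d["score"],2)) for d in recognise("knife","wrist")[:3]])
cv2.imwrite("pics/w01.png",cv2.resize(np.vstack(ims),(400,600)) if 0 else np.vstack([x[:, 56:456] for x in [cv2.resize(i,(512,300+84))[42:342] for i in ims]]))
print(sense()["clock"])
E
```

```text
66.7 [0.61, -0.21, 0.36] [-0.4339  0.417   1.2602 -0.      1.4644 -0.0272]
66.7 [0.61, -0.21, 0.175] [-0.4339  0.5434  1.5345 -0.      1.0637 -0.0272]
66.7 [0.559, 0.136, 0.03] [ 0.1239  0.6424  1.8334 -0.      0.6658  0.5305]
66.7 [0.43, -0.17, 0.19] [-0.5195  0.2734  1.954  -0.      0.9142 -0.1128]
-113.3 [0.61, -0.21, 0.36] None
-113.3 [0.61, -0.21, 0.175] None
-113.3 [0.559, 0.136, 0.03] [ 0.1239  0.6424  1.8334 -0.      0.6658 -2.6111]
-113.3 [0.43, -0.17, 0.19] None
[([259.6, 124.4, 24.2, 190.6], 0.97), ([82.0, 252.3, 55.3, 50.6], 0.82), ([221.9, 332.2, 26.1, 12.9], 0.56)]
[([260.9, 190.3, 23.9, 175.0], 0.84), ([87.5, 285.6, 55.9, 45.5], 0.56), ([8.4, 15.0, 12.8, 15.3], 0.45)]
4.3833
```

View pics/w01.png

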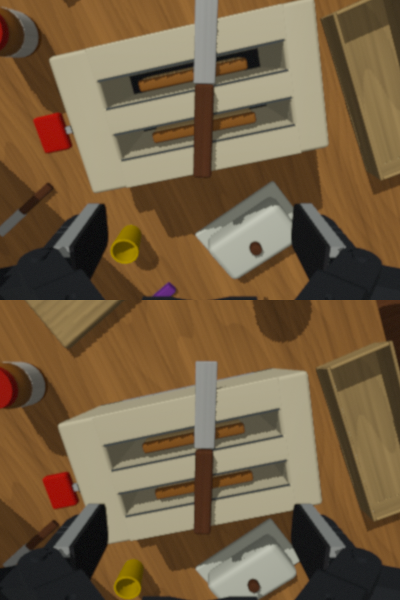

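The two wrist views show the knife running almost vertically. In full-image pixels the handle end is at (259,219) and (259,275), and the junction is at (260,126) and (260,191). The red lever is at about (109,174) and (117,232), left of the toaster.

```bash
python3 - <<'E'
from h import *
def seg(im,kind,roi):
    h=cv2.cvtColor(im,cv2.COLOR_BGR2HSV).astype(int); x0,y0,x1,y1=roi
    red=((h[...,0]<6)|(h[...,0]>174))&(h[...,1]>190)&(h[...,2]>110)
    m=np.zeros(red.shape,np.uint8); m[y0:y1,x0:x1]=red[y0:y1,x0:x1]
    (c,wh,a)=cv2.minAreaRect(cv2.findNonZero(m)); return c,wh,a,m.sum()
C=[(d["K"],d["W"]) for d in (np.load("w0.npz"),np.load("w1.npz"))]
I=[cv2.imread(f"pics/w{i}.png") for i in (0,1)]
S,T=cam("scene"),cam("top")
h=tri((C[0],(259,219)),(C[1],(259,275)));j=tri((C[0],(260,126)),(C[1],(260.5,191)))
print("hend",h,"junc",j)
print("tip at z.18",onz(C[1],(262,103),.18),"h,j at z.188",onz(C[1],(259,275),.188),onz(C[1],(260.5,191),.188),onz(C[0],(259,219),.188),onz(C[0],(260,126),.188))
L=[seg(I[0],0,(80,140,140,210)),seg(I[1],0,(90,200,150,260))];print(L)
print("lever",tri((C[0],L[0][0]),(C[1],L[1][0])),[onz(C[i],L[i][0],.168) for i in (0,1)])
ls=seg(cv2.imread("pics/scene1.png"),0,(200,178,222,196));lt=seg(cv2.imread("pics/top1.png"),0,(285,208,308,224));print(ls,lt)
print(tri((S,ls[0]),(T,lt[0])),onz(S,ls[0],.168),onz(T,lt[0],.168))
# toaster corners in wrist views (z=.172)
for i,ps in ((0,[(106,100),(148,234),(366,40),(383,186)]),(1,[(116,167),(157,285),(362,114),(378,243)])):
    print([onz(C[i],p,.172)[:2] for p in ps])
E
```

```text
hend (array([ 0.5789, -0.2889,  0.1825]), [5.266816356825066e-05, 5.2668163568060034e-05]) junc (array([ 0.6233, -0.1891,  0.1764]), [0.000384580856854565, 0.0003845808568544965])
tip at z.18 [ 0.6646 -0.0972  0.18  ] h,j at z.188 [ 0.5802 -0.2859  0.188 ] [ 0.6248 -0.1862  0.188 ] [ 0.5796 -0.2869  0.188 ] [ 0.6231 -0.1881  0.188 ]
[((106.98623657226562, 174.9541473388672), (38.02570343017578, 26.819137573242188), 73.3007583618164, np.uint64(946)), ((114.99481201171875, 232.48382568359375), (35.531063079833984, 24.65073585510254), 72.18110656738281, np.uint64(809))]
lever (array([ 0.4282, -0.1696,  0.1623]), [3.909577868980828e-05, 3.9095778689866254e-05]) [array([ 0.4312, -0.1695,  0.168 ]), array([ 0.4317, -0.1684,  0.168 ])]
((211.1000213623047, 186.20001220703125), (7.602630615234375, 13.416407585144043), 63.43495178222656, np.uint64(96)) ((296.5191955566406, 215.90386962890625), (11.570852279663086, 7.8446455001831055), 11.309932708740234, np.uint64(91))
(array([ 0.4289, -0.1704,  0.1655]), [0.0004190554330534123, 0.00041905543305348835]) [ 0.4307 -0.1721  0.168 ] [ 0.4291 -0.1698  0.168 ]
[array([ 0.4766, -0.0951]), array([ 0.4413, -0.2556]), array([ 0.761 , -0.1518]), array([ 0.7309, -0.3128])]
[array([ 0.4781, -0.0956]), array([ 0.4468, -0.2548]), array([ 0.7636, -0.1529]), array([ 0.7333, -0.3126])]
```

```bash
python3 - <<'E'
from h import *
q=down(np.radians(66.3)); x,y=.614,-.209
gripper_to(.55)
movep([x,y,.24],q); print(servo_line([x,y,.174],rate=.08,until_force=8)); print(sense()["ee_pos"])
gripper_to(0); s=sense(); print(s["grip_width"],s["gripper_force"],s["contact_force"])
servo_line([x,y,.30],rate=.12); hold(.2)
s=sense(); print(s["grip_width"],s["gripper_force"],s["contact_force"],s["clock"])
cv2.imwrite("pics/g.png",np.hstack([read_camera("wrist")[:, 130:390],cv2.resize(read_camera("scene")[120:270,170:320],(384,384))]))
E
```

```text
False
[ 0.6143 -0.2091  0.1745]
0.0005084044885220238 0.0 [-0.5058  0.0735 -1.083 ]
0.005096846871549282 0.0 [ 0.7944 -0.3818 -0.6176] 8.3167
```

View pics/g.png

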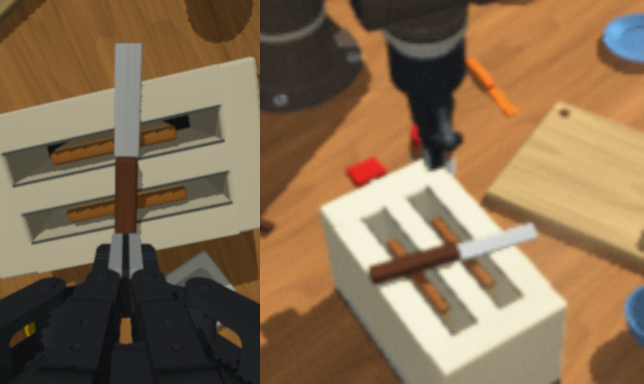

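The fingers closed on nothing. The knife still lies on the toaster, so I measure it again and check the TCP projection.

```bash
python3 - <<'E'
from h import *
s=sense();print(s["ee_pos"],s["ee_rot"])
S,T,W=cam("scene"),cam("top"),cam("wrist")
print("tcp in scene",proj(S,s["ee_pos"]),"wrist",proj(W,s["ee_pos"]))
he,ju,ti=(256,233),(257,157),(258,43)
for z in(.188,.176): print(z,onz(W,he,z),onz(W,ju,z),onz(W,ti,z))
# scene: crop scale 2.56 from (170,120), x shift 260
f=lambda u,v:(170+(u-260)/2.56,120+v/2.56)
for n,a,b in(("he",f(373,272),he),("ju",f(459,250),ju),("ti",f(537,232),ti)): print(n,tri((S,a),(W,b)))
E
```

```text
[ 0.6139 -0.209   0.2997] [-0.0002  0.8373  0.5468 -0.0001]
tcp in scene [238.5116 192.7004] wrist [256.2036 227.7575]
0.188 [ 0.5933 -0.2561  0.188 ] [ 0.6246 -0.187   0.188 ] [ 0.6639 -0.0993  0.188 ]
0.176 [ 0.5913 -0.2609  0.176 ] [ 0.6239 -0.1889  0.176 ] [ 0.6648 -0.0975  0.176 ]
he (array([ 0.5792, -0.2721,  0.1661]), [0.011948915030201878, 0.011948915030201833])
ju (array([ 0.6243, -0.1882,  0.1795]), [0.00029165164842163207, 0.000291651648421714])
ti (array([ 0.666 , -0.0955,  0.1684]), [0.0009734461154942923, 0.0009734461154943119])
```

```bash
python3 - <<'E'
from h import *
for x,y in((.614,-.209),(.736,-.232)):
    p=sense()["ee_pos"]; servo_line([x,y,.23],rate=.2)
    r=servo_line([x,y,.155],rate=.04,until_force=4); s=sense(); print(r,s["ee_pos"],s["contact_force"],s["clock"])
    if x<.7: cv2.imwrite("pics/touch.png",cv2.resize(read_camera("scene")[150:270,190:310],(560,560),interpolation=cv2.INTER_CUBIC))
    servo_line([x,y,.23],rate=.2)
E
```

```text
True [ 0.614  -0.209   0.1566] [-1.2818 -0.0617  4.5352] 10.625
False [ 0.7361 -0.2321  0.1553] [-0.2219 -0.2944 -0.9436] 13.9917
```

View pics/touch.png

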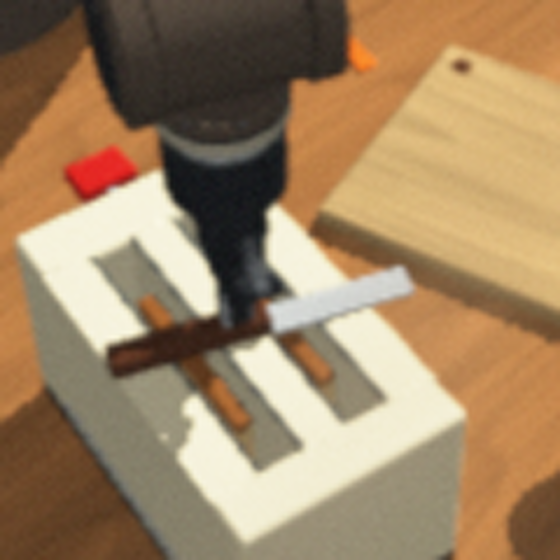

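The shut fingers touched the handle top (about 0.188 m high) at a reported TCP z of 0.157. The fingertips therefore end about 31 mm above the reported TCP, which is why the first grasp closed above the knife. I'll work relative to that touch height.

```bash
python3 - <<'E'
from h import *
q=down(np.radians(66.3)); x,y=.614,-.209
gripper_to(.55)
movep([x,y,.22],q); print(servo_line([x,y,.1435],rate=.08,until_force=6)); print(sense()["ee_pos"])
gripper_to(0); s=sense(); print(s["grip_width"],s["gripper_force"],s["contact_force"],s["ee_pos"])
if s["grip_width"]>.1:
    servo_line([x,y,.26],rate=.12); hold(.2)
    s=sense(); print(s["grip_width"],s["gripper_force"],s["contact_force"])
print(s["clock"])
cv2.imwrite("pics/g2.png",np.hstack([read_camera("wrist")[:, 130:390],cv2.resize(read_camera("scene")[120:270,170:320],(384,384))]))
print(ik([.559,.136,-.0105],q))
E
```

```text
False
[ 0.6143 -0.2091  0.1441]
0.2374070944465177 60.04286706447601 [-0.0296  0.2026  6.1642] [ 0.6143 -0.2091  0.1443]
0.23979041585309885 59.28691506385803 [-0.1492  0.4884 -0.7507]
18.375
[ 0.1239  0.7068  1.8513 -0.      0.5835  0.5375]
```

View pics/g2.png

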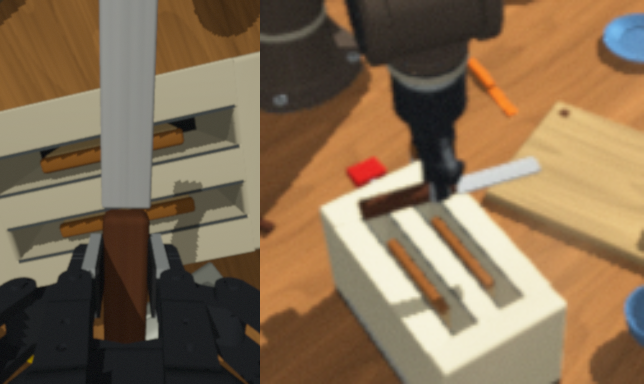

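The knife is held level between the pads (grip width 0.24). Now I carry it to the board.

```bash
python3 - <<'E'
from h import *
q=down(np.radians(66.3)); x,y=.559,.136
movep([x,y,.20],q); servo_line([x,y,.02],rate=.15); hold(.2)
r=servo_line([x,y,-.016],rate=.025,until_force=3); s=sense(); print(r,s["ee_pos"],s["contact_force"],s["grip_width"])
if r:
    gripper_to(.5); hold(.3); servo_line([x,y,.20],rate=.12)
    q2=down(np.radians(-11.8)); movep([.45,-.03,.27],q2) if 0 else None
print(sense()["clock"])
cv2.imwrite("pics/p.png",np.hstack([cv2.resize(read_camera("scene")[130:250,250:390],(448,384)),read_camera("wrist")[:,130:390]]))
for p in([.426,-.169,.22],[.426,-.169,.08]): print(ik(p,down(np.radians(-11.8))))
E
```

```text
True [ 0.5589  0.136  -0.0097] [-0.3169 -1.102   5.1887] 0.2377477836505302
24.9833
[-0.522   0.2295  1.9217 -0.      0.9904  1.2548]
[-0.522   0.4423  2.0831 -0.      0.6162  1.2548]
```

View pics/p.png

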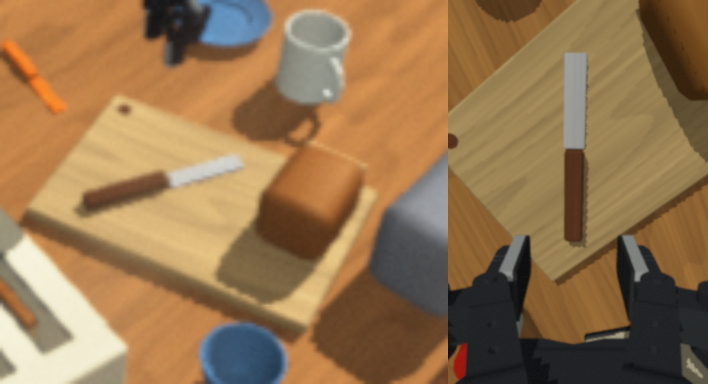

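The knife lies flat and wholly on the board, with its handle at scene crop (125,190) and the blade pointing to the loaf but clear of it. For the lever I'll tilt the hand away from the toaster, because the short fingers bring the gripper body closer to the toaster's top edge.

```bash
cat > lev.py <<'E'
from h import *
from scipy.spatial.transform import Rotation as R
yaw=np.radians(-11.8); ux=np.array([np.cos(yaw),np.sin(yaw),0])
def pose(tip,th,d=.031):
    z=np.sin(th)*ux+np.array([0,0,-np.cos(th)]); x=np.cos(th)*ux+np.array([0,0,np.sin(th)])
    M=np.c_[x,np.cross(z,x),z]; return np.asarray(tip)+d*z, np.roll(R.from_matrix(M).as_quat(),1)
def tip(off,z): return np.array([.430,-.1695,0])-off*ux+[0,0,z]
E
python3 - <<'E'
from lev import *
W=cam("wrist"); p=sense()["ee_pos"]; print("rows tcp, 31 back",proj(W,p),proj(W,p+[0,0,.031]))
for th in(20,15,10,5,0):
    for off in (.004,.008): print(th,off,[None if (q:=ik(*pose(tip(off,z),np.radians(th)))) is None else np.round(q,2) for z in(.23,.115)])
E
```

```text
rows tcp, 31 back [256.2025 227.7584] [256.2565 251.2986]
20 0.004 [array([-0.59,  0.15,  2.15,  0.26,  0.53,  0.98]), array([-0.59,  0.38,  2.29,  0.73,  0.19,  0.48])]
20 0.008 [array([-0.6 ,  0.15,  2.16,  0.26,  0.53,  0.97]), array([-0.6 ,  0.38,  2.3 ,  0.76,  0.19,  0.45])]
15 0.004 [array([-0.57,  0.17,  2.1 ,  0.16,  0.63,  1.09]), array([-0.57,  0.39,  2.24,  0.33,  0.29,  0.89])]
15 0.008 [array([-0.58,  0.17,  2.11,  0.16,  0.63,  1.08]), array([-0.58,  0.38,  2.24,  0.34,  0.29,  0.88])]
10 0.004 [array([-0.55,  0.2 ,  2.05,  0.09,  0.73,  1.16]), array([-0.55,  0.4 ,  2.18,  0.15,  0.4 ,  1.09])]
10 0.008 [array([-0.56,  0.19,  2.06,  0.09,  0.73,  1.16]), array([-0.56,  0.39,  2.19,  0.16,  0.4 ,  1.08])]
5 0.004 [array([-0.54,  0.23,  2.  ,  0.04,  0.84,  1.21]), array([-0.54,  0.41,  2.13,  0.06,  0.51,  1.19])]
5 0.008 [array([-0.54,  0.22,  2.01,  0.04,  0.83,  1.21]), array([-0.54,  0.41,  2.14,  0.06,  0.51,  1.19])]
0 0.004 [array([-0.52,  0.26,  1.95, -0.  ,  0.94,  1.26]), array([-0.52,  0.44,  2.08, -0.  ,  0.63,  1.26])]
0 0.008 [array([-0.52,  0.25,  1.96, -0.  ,  0.93,  1.25]), array([-0.52,  0.43,  2.09, -0.  ,  0.62,  1.25])]
```

```bash
python3 - <<'E'
from lev import *
th=np.radians(15); off=.006
gripper_to(0)
p=sense()["ee_pos"]; servo_line([p[0],p[1],.25],rate=.2)
movep(*pose(tip(off,.24),th)); hold(.3)
P=lambda z:pose(tip(off,z),th)[0]
r=servo_line(P(.15),rate=.06,until_force=3); s=sense(); zc=s["ee_pos"][2]+.031*np.cos(th); print(r,"contact tip z",zc,s["contact_force"],s["clock"])
if r and zc>.155:
    r=servo_line(P(zc-.049),rate=.05,until_force=30); s=sense(); print(r,"tip z",s["ee_pos"][2]+.031*np.cos(th),s["contact_force"])
    hold(.2); servo_line(P(zc+.06),rate=.12)
    c=cam("scene"); im=read_camera("scene"); top=read_camera("top")
    cv2.imwrite("pics/l.png",np.hstack([cv2.resize(im[140:280,170:310],(380,380)),cv2.resize(top[120:230,240:350],(380,380))]))
print(sense()["clock"])
E
```

```text
True contact tip z 0.1671332419983553 [0.5054 1.1905 4.9937] 28.6417
True tip z 0.13514812201123416 [-1.2954  0.2197  7.3417]
30.5417
```

View pics/l.png

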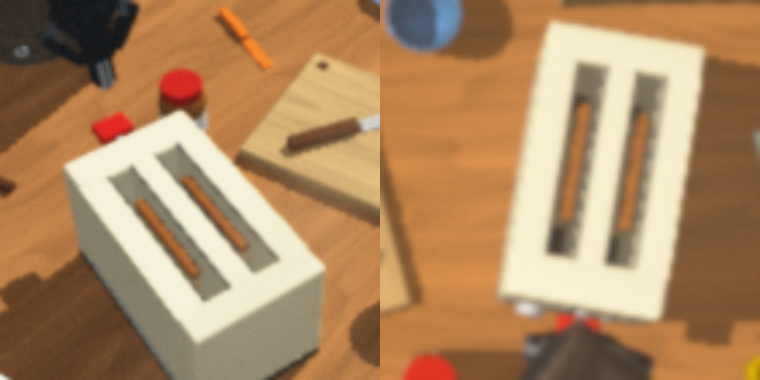

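The red lever is back up at scene crop (113,128). The push stopped at 32 mm on a force jump, so I repeat it in small steps and read the force at each one.

```bash
python3 - <<'E'
from lev import *
th=np.radians(15); off=.006
P=lambda z:pose(tip(off,z),th)[0]
servo_line(P(.172),rate=.1)
for z in(.15,.138,.132,.126,.121,.1175):
    r=servo_line(P(z),rate=.04,until_force=25); s=sense(); print(z,r,round(s["ee_pos"][2]+.031*np.cos(th),4),s["contact_force"],s["wrist_torque"],round(s["clock"],2),flush=True)
    if r or s["contact_force"][2]>30: break
E
```

```text
0.15 False 0.1504 [0.3931 1.1333 7.4655] [ 0.046  -0.0821  0.0432] 31.94
0.138 False 0.1383 [-0.5902  1.3091  8.6886] [ 0.1361 -0.0653  0.0489] 32.39
0.132 False 0.1323 [-0.1974  1.0245  7.4871] [ 0.0551 -0.1957  0.0322] 32.69
0.126 False 0.126 [0.2337 0.4685 0.8073] [ 0.02    0.0448 -0.008 ] 32.99
0.121 False 0.1212 [-2.0441  1.4721  9.465 ] [0.1186 0.0467 0.0221] 33.27
0.1175 False 0.1188 [-7.7614  3.0948 28.7309] [0.2926 0.4509 0.084 ] 33.52
```

```bash
python3 - <<'E'
from lev import *
th=np.radians(15)
servo_line(pose(tip(.006,.24),th)[0],rate=.12)
p=sense()["ee_pos"]; movep([.45,-.42,.30],down(np.radians(0))); hold(.3)
im=read_camera("scene"); top=read_camera("top")
cv2.imwrite("pics/l2.png",np.hstack([cv2.resize(im[140:280,170:310],(380,380)),cv2.resize(top[120:230,240:350],(380,380))]))
print(sense()["clock"],sense()["contact_force"])
def red(i,r):
    h=cv2.cvtColor(i,cv2.COLOR_BGR2HSV).astype(int); m=(((h[...,0]<6)|(h[...,0]>174))&(h[...,1]>190)&(h[...,2]>90)).astype(np.uint8)
    k=np.zeros_like(m);k[r[1]:r[3],r[0]:r[2]]=m[r[1]:r[3],r[0]:r[2]];return cv2.minAreaRect(cv2.findNonZero(k))[0] if k.any() else None
a,b=red(im,(198,178,224,215)),red(top,(285,206,310,228)); print(a,b)
if a and b: print(tri((cam("scene"),a),(cam("top"),b)))
E
```

```text
36.1333 [ 0.048   0.2973 -0.3773]
None (294.9705810546875, 216.11764526367188)
```

View pics/l2.png

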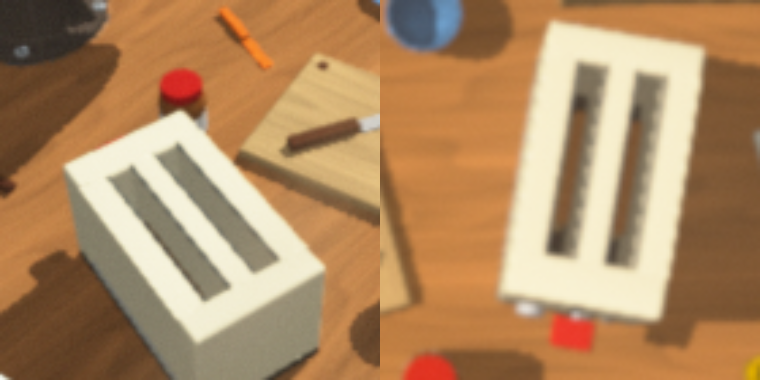

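The bread has gone down and the lever is hidden behind the toaster in the scene view (crop (110,145)), so it has latched and stays down. The knife is on the board and the arm is clear.

```bash
python3 -c "
from cell import *
print(hand_in())"
```

```text
the job is handed in; nothing more can be done
None
```

The job is handed in: the knife lies flat on the breadboard, set down under force control, and the toaster lever is latched down, with the last pictures showing the bread lowered and the arm clear at about 36 s of the 58 s; no verdict came back.

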